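# Pry the spring clip off a salad spinner's drive wheel

## Task

The salad spinner's lid lies upside down and its drive wheel has to come out for washing: with the hooked pick, catch the pull loop of the spring clip, pry the clip out of its groove in the spindle and draw it clear of the spindle, so that it is left lying in the lid. Feel your way: touch the plastic wheel only lightly with the pick, pull slowly and evenly, and do not touch the clip or bump the lid with the gripper. Then lay the pick back down on the chopping board, and leave everything else as it is.

Things in the scene. Friction and masses are not known exactly. Their poses are not given: they have to be found in the camera images.
- pick_hook: Hooked pick, 172 mm long, about 80 g, on the chopping board. Black flat-sided handle 104 x 18 x 22 mm (along, across, high). Origin: centre of the handle's underside; x along the handle to the hook, z up. A 4 mm steel shank leaves the handle's front 17 mm above its underside, ending in a hook bent down. A straight pick with the same handle and a spoon lie beside it; which lies where varies.
- pick_front (a point): Middle of the front end of the pick's handle, level with its underside (52 mm ahead of the origin). With a straight shank the hook's lowest point would lie 67 mm further ahead, on the middle line, 5.5 mm higher. But the shank got bent in use: the tip sits up to 5 mm higher or lower and up to 8 mm to either side; find it by touch. The hook is a 4 mm round bar, rounded end, 9.5 mm below the shank.
- clip: Spring clip of 3 mm bright steel wire, 32 x 21 mm, sprung into the spindle's groove, flat on the wheel. Origin: on the spindle's axis while seated, at the clip's underside; x points to its open mouth, z up. Its two arms wrap the groove and pinch beyond it. It comes off towards its -x: a slow pull of some 8 to 15 N over 3 to 6 mm spreads the arms, then it lets go and jumps about 10 mm.
- pull_loop (a point): Middle of the opening of the clip's closed pull loop, at the clip's underside, 13.5 mm to -x of the clip's origin. The opening runs from the spindle head (9 mm from the origin) to the bow across its back (18.5 mm) and is 7.5 mm wide, open down to the wheel. The bow, 3 mm wire, is cranked up a little: underside 1.9 mm, top 4.9 mm above the wheel, so the hook must touch the wheel to catch it.
- lid: The upturned white lid, fixed: a round tray 300 mm across on a steel ring. Origin on the counter under its centre, z up. Tray floor 50 mm, rim 62 mm above the counter. In its middle the grey plastic drive wheel, 123 mm across, top face 82 mm above the counter; beside it a small pinion, 49 mm across, no higher than the wheel.
- spindle (a point): On the spindle's axis at the level of the wheel's top face. The upright steel spindle has a groove 13 mm in diameter from the wheel's face to 5 mm above it; over that its head, 18 mm in diameter, ends 14 mm above the wheel's face.
- board: White chopping board, fixed, 270 x 300 x 14 mm (x, y, thick), lying flat; origin at the centre of its underside. The tools lie on it side by side, pointing roughly to its +y.
- pick_straight: Straight pick, same handle as the hooked one, straight 78 mm shank with no hook. Leave alone.
- spoon: Steel spoon, 170 mm, on the board. Leave alone.
- jar: Glass jar, 72 mm across, 100 mm high. Leave alone.
- screw_bowl: Small white bowl, 84 mm across, 35 mm high. Leave alone.
- pepper_mill: Dark wooden pepper mill, 54 mm across, 140 mm high. Leave alone.
- mug: Blue mug, 80 mm across, 90 mm high. Leave alone.
Not all that is in view belongs to the job. What is shaped like the pick_hook but yellow is not meant.

How it is judged (in metres and radians):
On the way, in this order (a step that is already met when the one before it is completed fails the run):
1. the hooked pick is caught on the clip and pulls it while the clip is still in its groove (contact force between pick_hook and clip above 2 N and horizontal distance between clip and spindle below 0.008 m), for 0.02 s.
2. the clip is out of the groove and clear of the spindle (horizontal distance between clip and spindle above 0.022 m), for 0.1 s.
At the end, for the whole second after the job is handed in: Clip at rest in the lid, 45 to 92 mm above the counter, its centre 22 to 145 mm from the spindle's axis; hooked pick at rest on the chopping board, the middle of its handle over the board, underside at most 32 mm above the counter (horizontal distance between clip and spindle between 0.022 and 0.145 m and z of clip in the frame of lid between 0.045 and 0.092 m and linear speed of each of clip, pick_hook below 0.03 m/s and x of pick_hook in the frame of board between -0.135 and 0.135 m and y of pick_hook in the frame of board between -0.15 and 0.15 m and z of pick_hook in the frame of board between 0.01 and 0.032 m); the robot touches nothing.
It fails at once if the pick is pressed on the wheel, spindle or lid with more than 8 N (contact force between pick_hook and lid above 8 N).
It fails at once if the clip is yanked or pressed with more than 25 N (contact force between pick_hook and clip above 25 N).
It fails at once if the gripper or arm touches the clip (contact force between any of the fingers, the arm and clip above 0.5 N).
It fails at once if the gripper or arm bumps the lid (over 5 N) (contact force between any of the fingers, the arm and lid above 5 N).
It fails at once if another thing is shoved more than 40 mm (distance of any of pick_straight, spoon, jar, screw_bowl, pepper_mill, mug from where it was at the start of the episode above 0.04 m).
It also fails if it takes over 64 s, if anything falls off the work surface, if the arm or the gripper's body presses on something with over 40 N, if the wrist force passes 120 N, or if a joint passes its speed limit or range.

## Robot

A 6-joint arm with a two-finger parallel gripper is mounted at the origin on the work surface. World frame = base frame: x ahead of the robot, y to its left, z up, the work surface at z = 0. Lengths are in mm, angles in rad, forces in N, time in s.
With the tool pointing down it reaches from about 350 to 975 mm from the base axis. Payload 7.1 kg.
Tool frame: the origin (TCP) lies at the very end of the fingers, on their centre line; the grasp point (between the pads) lies ctrl.hold_point_z behind it (ctrl.hold_point_z is the distance from the TCP to the grasp point, in mm); z points along the fingers, y is the line along which they close (so a half turn about z gives the same grasp; the last joint's range is limited). The gripper opens to 88 mm and grips with 3 to 60 N. Pads are 20 mm wide; open, the fingers measure 115 mm over their backs; the gripper's body (75 mm by 178 mm) begins 61 mm behind the grasp point.
Start: joints at [1.122, 0.423, 1.63, -0, 1.089, -0.019], TCP at [260.398, 568.153, 222.675] pointing down, gripper open.
Joint ranges: [-3, 3], [-0.9, 2.11], [0.09, 2.58], [-1.31, 4.45], [0.11, 2.69], [-2.54, 2.54]. Speed limits (rad/s): [2.39, 2.39, 3.01, 3.14, 3.14, 3.14].

## Interface

Orientations are given as a rotation vector (axis times angle).
In Python, from workcell import ctrl gives the robot as it stands. The module is installed in compiled form; this text tells all that it offers.
- The arm moves only by the shell command python3 -m creep 'ROWS'. ROWS is JSON, a list of rows, each an object with "translation": the shift along the tool's x, y, z in mm, a list of three; "angular": the turn, a rotation vector about the tool's x, y, z in rad, a list of three; "jaw": the opening, from 0 (shut) to 1 (fully open). A call has exactly 8 rows; each row is the pose to reach, as a shift and turn from the pose commanded when the call began, along the tool's axes at that moment; what a row does not reach only later rows make up. A row lasts 1/8 s, in which the tool goes at most 62.5 mm and 10.7 degrees, less where a joint would pass 70% of its speed; a pose out of reach is approached as far as the arm can. A call with a gripper value outside its range is refused whole. The fingers move at their own pace and stop on an object; the grip force is fixed at half the most. Time passes only in rows, so rows that repeat a pose let the fingers close, or fill a call up. It gives the time, the measured TCP pose, the force, the opening and the grip force at its end, in the units of the state.
- ctrl.get_obs(): the state, without advancing time (a new reading comes with each control period).
- ctrl.get_image(name): name is "side" or "top"; returns the picture (384x512x3 uint8, red, green, blue); there is no depth.
- ctrl.camera_info(name): a dict with "camera_matrix" (3x3 intrinsics, pixels), "world_from_camera" (4x4, takes a point from camera to world coordinates). Camera axes: x right, y up, looking along -z (the intrinsics and any distortion apply to the point x, -y, -z); pixel columns grow to the right and rows downward; lengths in mm; the calibration is good to about 2 mm. A picture is of the moment at which its call begins. camera_info takes no time and is no camera call.
- ctrl.close_job(): hands the job in; it is judged then, once.
Trained networks look in the newest picture that a camera, given by its name, has taken for a name from the list of things; names that differ only in an ending like _2 or _b are one class to them, and where a whole thing is asked for, a point or a joint stands for the part that bears it (a point fixed in the world has none). Each returns a list of dicts, best first, with "score" (0 to 1); they miss things now and then, are a little off and sometimes report something else, mostly with a low value. They report only what shows in the picture. A call takes as long as a camera call. They do not tell look-alikes from the thing itself.
- ctrl.look_for(camera, label): "rect" ([left, top, right, bottom] in pixels, round what is visible of it).
The state is a dict: "t": time; "qpos": joint angles; "qvel": joint speeds; "joint_torque": joint torques, N m; "ee_pos": TCP position; "orientation": TCP orientation; "ft_force": force on the tool from outside, world axes, zero at the start; "moment": the same for the moment, N m; "width": finger opening in mm; "grasp_force": force on a finger pad.
Only numpy, scipy, OpenCV 4.12 (cv2) and the standard library are available. Lean on these libraries where they do the work, as an engineer would, in place of code of your own. Each camera call takes 0.05 s, during which the arm holds its last target. There are 200 camera calls.

## Working session

There is one attempt and no reset: what is moved stays moved. The work goes in short steps, Python scripts to look and compute and a shell command to move; the robot and the scene stay as the last step left them, time stands still between calls to the robot, and variables do not carry over. Pictures are saved under pics/ and viewed, at most 10 in all, crops included, and the job is handed in when it is done.

```bash
mkdir -p pics; ls; python3 - <<'E'
from workcell import ctrl
import cv2,numpy as np
o=ctrl.get_obs();print({k:np.round(v,3).tolist() for k,v in o.items()},ctrl.hold_point_z)
for c in("top","side"):
    im=ctrl.get_image(c);cv2.imwrite(f"pics/{c}0.png",im[:,:,::-1])
    i=ctrl.camera_info(c);print(c,np.round(i["camera_matrix"],1).tolist(),np.round(i["world_from_camera"],4).tolist(),[k for k in i])
    for n in("pick_hook","clip","lid","board","spindle","pick_straight"):
        print(n,[(np.round(d["rect"],1).tolist(),round(d["score"],2)) for d in ctrl.look_for(c,n)[:3]])
E
```

```text
pics
{'t': 0.0, 'qpos': [1.122, 0.424, 1.631, 0.0, 1.089, -0.019], 'qvel': [0.0, 0.0, 0.003, 0.001, 0.0, 0.001], 'joint_torque': [0.001, -54.463, -27.367, 0.064, 0.023, -0.0], 'ee_pos': [260.161, 567.66, 221.91], 'orientation': [-0.67, -3.069, 0.002], 'ft_force': [0.215, 0.125, -0.007], 'moment': [0.005, 0.063, -0.042], 'grasp_force': 0.0, 'width': 87.282} 18.700000000000003
top [[387.2, 0.0, 251.5], [0.0, 387.2, 188.9], [0.0, 0.0, 1.0]] [[-0.1786, 0.9519, -0.2489, 314.6383], [-0.9839, -0.1742, 0.04, 36.7857], [-0.0053, 0.252, 0.9677, 1051.2332], [0.0, 0.0, 0.0, 1.0]] ['camera_matrix', 'world_from_camera']
pick_hook [([331.4, 203.3, 391.1, 212.2], 0.64), ([364.6, 249.4, 379.1, 312.5], 0.61), ([161.0, 148.6, 275.9, 259.6], 0.31)]
clip [([160.8, 147.6, 276.1, 256.3], 0.15)]
lid [([162.0, 148.7, 276.8, 256.8], 0.93)]
board [([299.3, 135.2, 425.1, 243.3], 0.67), ([128.7, 126.3, 152.7, 156.0], 0.55)]
spindle [([163.8, 148.2, 280.0, 257.4], 0.76)]
pick_straight [([329.6, 151.3, 376.7, 159.0], 0.61)]
side [[465.0, 0.0, 253.0], [0.0, 465.0, 191.7], [0.0, 0.0, 1.0]] [[0.9417, 0.255, -0.2195, 304.2176], [-0.3363, 0.7348, -0.5891, -662.1304], [0.0111, 0.6285, 0.7777, 956.8115], [0.0, 0.0, 0.0, 1.0]] ['camera_matrix', 'world_from_camera']
pick_hook [([126.4, 333.6, 210.5, 347.3], 0.8), ([256.7, 298.7, 273.8, 352.5], 0.74)]
clip []
lid [([186.1, 131.7, 299.7, 220.3], 0.69)]
board [([218.4, 242.7, 376.5, 382.9], 0.8), ([317.1, 265.0, 343.9, 330.9], 0.15)]
spindle [([184.3, 129.0, 298.8, 218.8], 0.76), ([104.1, 109.4, 139.9, 152.7], 0.46)]
pick_straight [([321.1, 282.8, 345.4, 330.4], 0.77)]
```

```bash
python3 - <<'E'
import cv2
for c,(x0,y0,x1,y1) in {"top":(150,130,430,320),"side":(110,110,390,384)}.items():
    a=cv2.imread(f"pics/{c}0.png")[y0:y1,x0:x1]
    s=min(800/a.shape[1],600/a.shape[0]);print(c,s)
    cv2.imwrite(f"pics/{c}0z.png",cv2.resize(a,None,fx=s,fy=s,interpolation=cv2.INTER_CUBIC))
E
```

```text
top 2.857142857142857
side 2.18978102189781
```

View pics/top0z.png

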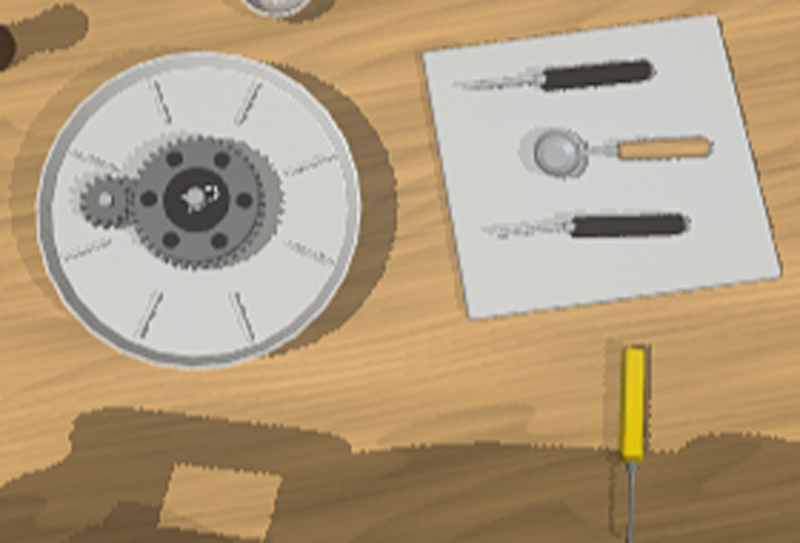

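View pics/side0z.png

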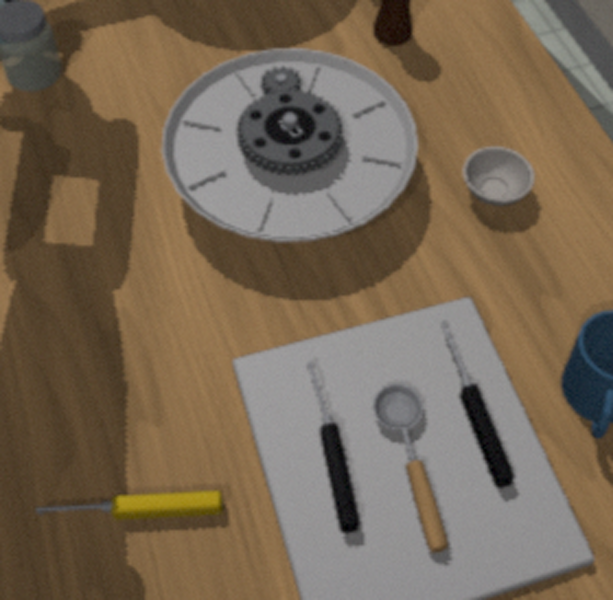

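Two black-handled candidates: the top one at full-image (359,156) and the bottom one at (370,208). The yellow one at (371,275) is not meant. I'll enlarge both tips and the clip together.

```bash
cat > h.py <<'E'
from workcell import ctrl
import cv2,numpy as np
def cam(c):
    i=ctrl.camera_info(c);return np.array(i["camera_matrix"]),np.array(i["world_from_camera"])
def ray(c,u,v,z):
    K,T=cam(c);d=T[:3,:3]@[(u-K[0,2])/K[0,0],-(v-K[1,2])/K[1,1],-1];p=T[:3,3];return p+d*(z-p[2])/d[2]
def proj(c,P):
    K,T=cam(c);q=T[:3,:3].T@(np.array(P,float)-T[:3,3]);return np.array([K[0,2]+K[0,0]*q[0]/-q[2],K[1,2]-K[1,1]*q[1]/-q[2]])
def obs():
    o=ctrl.get_obs();print({k:np.round(o[k],3).tolist() for k in("t","ee_pos","orientation","ft_force","moment","width","grasp_force")})
def avg(c,n=4): return np.mean([ctrl.get_image(c).astype(float) for _ in range(n)],0).astype(np.uint8)[:,:,::-1]
E
python3 - <<'E'
from h import *
t=avg("top");s=avg("side");cv2.imwrite("pics/ta.png",t);cv2.imwrite("pics/sa.png",s)
f=lambda a,x,y,w,h:cv2.resize(a[y:y+h,x:x+w],(400,300),interpolation=cv2.INTER_CUBIC)
m=np.vstack([np.hstack([f(t,300,130,80,60),f(t,310,180,80,60)]),np.hstack([f(s,305,250,60,45),f(s,240,265,60,45)])])
cv2.imwrite("pics/m1.png",m)
cl=np.hstack([f(t,194,175,52,39),f(s,220,145,48,36)]);cv2.imwrite("pics/m2.png",cl)
E
```

```text
(no output)
```

View pics/m1.png

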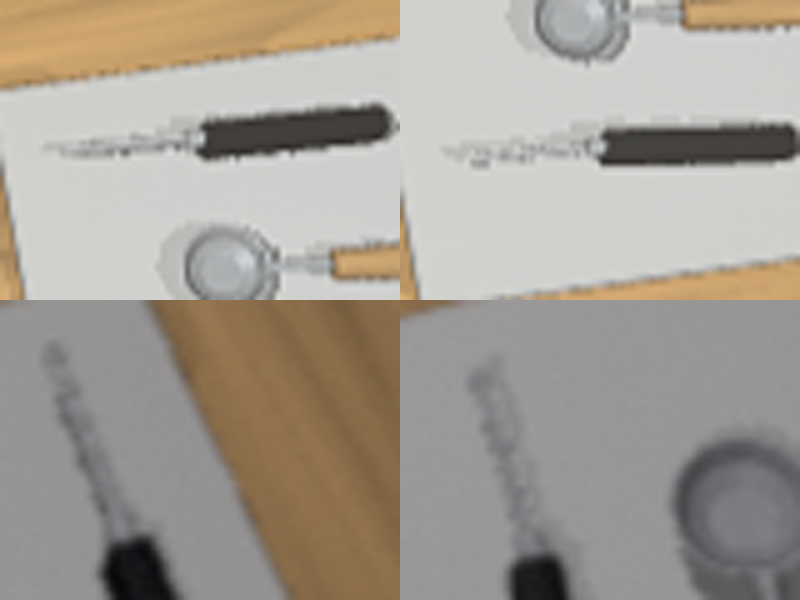

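View pics/m2.png

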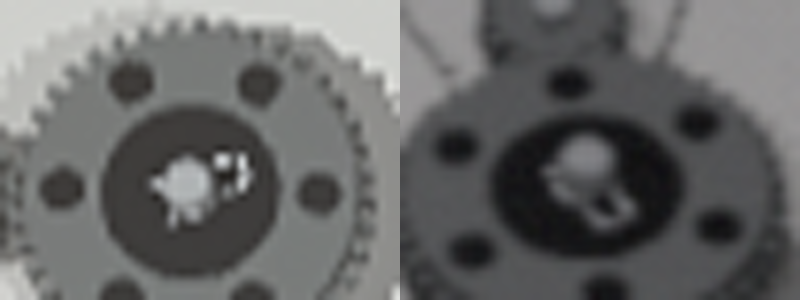

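The lower pick at top (370,208), side (265,325), is the hooked one. Its shank is shorter (about 69 mm against 86 mm), there is a dark hook blob at its end near top (326,212), and the networks agree. In the crops the spindle head is at top (218,199), side (242,164), and the loop points to the image's right, slightly up (about -y in the world).

```bash
python3 - <<'E'
from h import *
t=cv2.imread("pics/ta.png");s=cv2.imread("pics/sa.png")
def blob(im,x,y,w,h,thr):
    g=im[y:y+h,x:x+w].max(2);m=(g<thr).astype(np.uint8)
    n,l,st,ce=cv2.connectedComponentsWithStats(m);k=1+np.argmax(st[1:,4])
    pts=np.argwhere(l==k)[:,::-1].astype(np.float32)+[x,y]
    r=cv2.minAreaRect(pts.astype(np.float32));return r,pts
for c,im,b in(("top",t,(335,195,65,25)),("side",s,(245,295,35,65))):
    r,p=blob(im,*b,85);bx=cv2.boxPoints(r);print(c,r)
    # ends = midpoints of short sides
    e=sorted([(np.linalg.norm(bx[i]-bx[i-1]),(bx[i]+bx[i-1])/2) for i in range(4)],key=lambda q:q[0])[:2]
    for _,m in e: print(m, [ray(c,*m,z).round(1)[:2] for z in(14,25,36)])
    print("c",r[0],ray(c,*r[0],27).round(1))
# wheel/dark disc
for c,im,b in(("top",t,(200,180,40,40)),("side",s,(228,155,30,24))):
    r,p=blob(im,*b,75);h=cv2.convexHull(p.astype(np.float32));e=cv2.fitEllipse(h);print(c,"disc",e,ray(c,*e[0],82).round(1))
for c,im,(x,y,w,h) in(("top",t,(208,190,24,16)),("side",s,(234,156,24,24))):
    g=im[y:y+h,x:x+w].max(2);print(c,x,y);print(g)
for c,l,z in(("top",(218.05,199.05),96),("side",(242.4,163.6),96)): print(c,"head",ray(c,*l,z).round(1))
E
```

```text
top ((369.4454040527344, 208.69862365722656), (6.512162208557129, 39.07297134399414), 88.26429748535156)
[349.91788 209.29036] [array([ 476.7, -259.7]), array([ 474.9, -256.6]), array([ 473.2, -253.4])]
[388.97293 208.10689] [array([ 460.7, -365.2]), array([ 459.2, -360.9]), array([ 457.6, -356.7])]
c (369.4454040527344, 208.69862365722656) [ 466.8 -308.1   27. ]
side ((265.0615539550781, 328.19549560546875), (51.3964729309082, 9.667431831359863), 78.2317123413086)
[259.82028 303.0374 ] [array([ 479.3, -247.3]), array([ 477.3, -252.2]), array([ 475.2, -257. ])]
[270.30283 353.35358] [array([ 461.4, -358. ]), array([ 459.5, -361.6]), array([ 457.7, -365.1])]
c (265.0615539550781, 328.19549560546875) [ 467.7 -309.6   27. ]
top disc ((218.24191284179688, 199.51181030273438), (21.664636611938477, 22.59902572631836), 81.3101577758789) [551.7  85.9  82. ]
side disc ((243.80206298828125, 165.35523986816406), (23.471101760864258, 28.749553680419922), 59.011253356933594) [558.1  89.1  82. ]
top 208 190
[[122 123 125 115 100  73  61  61  62  62  63  63  62  62  60  60  73  99
  116 126 125 124
[... 3322 characters left out ...]
 45  66
   80  86  84  68  41  31]
 [ 70  52  39  29  28  25  25  24  24  23  23  20  26  31  44  64  74  81
   85  86  86  81  75  64]
 [ 84  77  69  60  53  39  35  32  31  33  35  35  47  64  75  81  85  85
   85  86  85  85  84  81]
 [ 88  86  84  83  78  76  75  75  74  72  73  75  76  82  84  86  85  86
   86  85  86  86  86  85]
 [ 86  86  87  87  86  86  85  87  81  73  70  71  78  85  85  85  85  85
   85  85  85  85  85  84]
 [ 86  88  86  86  88  87  87  80  65  47  42  45  58  75  85  87  86  85
   86  86  87  87  86  83]
 [ 88  87  87  87  88  88  86  71  42  27  25  25  35  60  80  86  86  88
   86  85  86  85  82  76]]
top head [549.5  85.5  96. ]
side head [552.6  83.8  96. ]
```

```bash
python3 - <<'E'
from h import *
for c,p,z in(("top",(218,198.8),96),("top",(225.2,197.2),85.4),("top",(223.6,197.4),84),("side",(242,163.4),96),("side",(245,170.8),85.4)):
    print(c,p,ray(c,*p,z).round(1))
S=np.array([551.0,85,82])
for a in(-120,-110,-100,-90,-80,-70,-60,-50):
    d=np.array([np.cos(np.radians(a)),np.sin(np.radians(a)),0])
    print(a,[(proj(c,S+d*17+[0,0,3.4])-proj(c,S+[0,0,14])).round(2) for c in("top","side")])
# hook tip in images
for c,x,y,w,h in(("top",318,200,34,18),("side",245,270,22,34)):
    g=cv2.imread(f"pics/{c[0]}a.png")[y:y+h,x:x+w].max(2);print(c,x,y);print(g)
E
```

```text
top (218, 198.8) [550.2  85.5  96. ]
top (225.2, 197.2) [553.6  67.2  85.4]
top (223.6, 197.4) [554.2  71.4  84. ]
side (242, 163.4) [551.9  84.8  96. ]
side (245, 170.8) [554.   67.9  85.4]
-120 [array([6.58, 3.12]), array([-1.29,  7.81])]
-110 [array([6.89, 2.03]), array([-0.11,  7.9 ])]
-100 [array([7. , 0.9]), array([1.07, 7.84])]
-90 [array([ 6.92, -0.22]), array([2.22, 7.62])]
-80 [array([ 6.63, -1.3 ]), array([3.31, 7.26])]
-70 [array([ 6.16, -2.32]), array([4.29, 6.76])]
-60 [array([ 5.51, -3.23]), array([5.14, 6.15])]
-50 [array([ 4.7 , -4.02]), array([5.83, 5.43])]
top 318 200
[[208 209 209 209 209 209 209 209 209 209 209 209 209 208 208 208 208 209
  208 209 209 209 209 208 208 208 208 208 208 208 208 209 208 208]
 [209 209 209 209 209 209 209 208 209 209 208 208 209 209 208 208 209 208
  208 208 208 208 208 208 208 208 208 208 208 208 208 209 208 209]
 [209 209 209 209 209 209 208 208 209 209 209 209 209 208 208 208 209 209
  208 208 209 208 209 208 208 208 208 209 208 208 208 209 209 209]
 [209 209 209 209 209 209 209 209 209 209 209 209 209 209 209 208 208 208
  208 208
[... 4508 characters left out ...]
0 132 125 129 129 135 145 151
  152 154 152 150]
 [152 153 154 153 153 154 152 154 153 153 152 130 127 131 134 141 140 145
  149 151 152 152]
 [154 154 154 154 154 153 153 152 152 152 152 145 133 126 131 138 136 139
  141 147 152 152]
 [153 154 153 153 153 152 153 153 154 154 153 149 134 126 128 122 127 134
  138 146 151 152]
 [154 154 153 153 152 153 153 152 152 152 153 144 131 133 134 117 114 128
  135 139 145 150]
 [155 154 151 154 153 153 153 153 152 154 152 143 129 129 132 119 107 120
  132 137 138 141]
 [152 152 152 153 152 153 152 152 153 153 153 148 129 121 126 119 104 107
  122 134 136 137]
 [153 152 151 153 152 153 151 153 152 153 153 146 119  92  90  77  65  64
   86 117 134 137]]
```

```bash
python3 - <<'E'
from h import *
for z in(16,20,24,28): print(z,ray("top",325.4,212,z).round(1),ray("side",251.5,276.8,z).round(1))
a=np.radians(81.1);d=np.array([np.cos(a),np.sin(a),0]);n=np.array([-d[1],d[0],0]);C=np.array([467.3,-309,14])
for lat in(-8,-4,0,4,8):
  for dz in(-5,0,5):
    P=C+d*119+n*lat+[0,0,5.5+dz];Q=P+[0,0,9.5-2]
    print(lat,dz,[proj(c,p).round(1).tolist() for c in("top","side") for p in(P+[0,0,2],Q)])
o=ctrl.get_obs()
from scipy.spatial.transform import Rotation as R
M=R.from_rotvec(o["orientation"]).as_matrix();print(M.round(3))
E
```

```text
16 [ 481.  -191.9   16. ] [ 483.2 -181.8   16. ]
20 [ 480.4 -191.    20. ] [ 482.5 -183.9   20. ]
24 [ 479.7 -190.1   24. ] [ 481.7 -185.9   24. ]
28 [ 479.1 -189.2   28. ] [ 481. -188.   28.]
-8 -5 [[324.7, 207.4], [325.0, 207.0], [257.4, 279.4], [257.5, 278.2]]
-8 0 [[325.0, 207.1], [325.4, 206.6], [257.5, 278.3], [257.5, 277.1]]
-8 5 [[325.3, 206.7], [325.7, 206.3], [257.5, 277.2], [257.6, 276.0]]
-4 -5 [[324.8, 208.9], [325.1, 208.5], [255.7, 279.7], [255.7, 278.5]]
-4 0 [[325.1, 208.5], [325.5, 208.1], [255.7, 278.6], [255.8, 277.4]]
-4 5 [[325.4, 208.1], [325.8, 207.7], [255.8, 277.5], [255.8, 276.3]]
0 -5 [[324.9, 210.3], [325.2, 209.9], [254.0, 280.0], [254.0, 278.8]]
0 0 [[325.2, 210.0], [325.6, 209.5], [254.0, 278.9], [254.0, 277.7]]
0 5 [[325.5, 209.6], [325.9, 209.2], [254.0, 277.8], [254.0, 276.6]]
4 -5 [[325.0, 211.8], [325.4, 211.4], [252.2, 280.2], [252.2, 279.1]]
4 0 [[325.3, 211.4], [325.7, 211.0], [252.2, 279.2], [252.3, 278.0]]
4 5 [[325.6, 211.0], [326.0, 210.6], [252.3, 278.1], [252.3, 276.9]]
8 -5 [[325.1, 213.2], [325.5, 212.8], [250.5, 280.5], [250.5, 279.4]]
8 0 [[325.4, 212.9], [325.8, 212.5], [250.5, 279.5], [250.5, 278.3]]
8 5 [[325.8, 212.5], [326.1, 212.1], [250.5, 278.4], [250.5, 277.2]]
[[-0.909  0.417  0.   ]
 [ 0.417  0.909 -0.   ]
 [-0.    -0.    -1.   ]]
```

The hooked pick's handle centre is about (467,-309), with its axis at 81°. The hook is roughly 6 mm left and 3 mm high. The spindle is at about (551,85) and the loop direction is about -80°.

```bash
python3 -m creep '[{"translation":[-37,-47,0],"angular":[0,0,0.16],"jaw":0.6},{"translation":[-74,-95,0],"angular":[0,0,0.32],"jaw":0.6},{"translation":[-111,-142,0],"angular":[0,0,0.48],"jaw":0.6},{"translation":[-148,-190,0],"angular":[0,0,0.64],"jaw":0.6},{"translation":[-185,-237,0],"angular":[0,0,0.8],"jaw":0.6},{"translation":[-222,-284,0],"angular":[0,0,0.96],"jaw":0.6},{"translation":[-258,-332,0],"angular":[0,0,1.12],"jaw":0.6},{"translation":[-295,-379,0],"angular":[0,0,1.297],"jaw":0.6}]'; cat > d.py <<'E'
from h import *
from scipy.spatial.transform import Rotation as R
import sys
o=ctrl.get_obs();M=R.from_rotvec(o["orientation"]).as_matrix();T=np.array(eval(sys.argv[1]),float)
print("dt",(M.T@(T-o["ee_pos"])).round(2),"M",M.round(3).tolist(),"yaw_y",np.degrees(np.arctan2(M[1,1],M[0,1])).round(2),"q",np.round(o["qpos"],2))
E
python3 d.py [467.3,-309,60]
```

```text
t: 2.1
ee_pos: [370.9, 99.0, 223.1]
orientation: [2.393, 2.035, 0.002]
ft_force: [1.1, 0.4, -0.4]
width: 52.8
grasp_force: 0.0
dt [-387.3   160.38  163.11] M [[0.161, 0.987, 0.001], [0.987, -0.161, 0.0], [0.0, 0.001, -1.0]] yaw_y -9.24 q [ 0.23  0.05  2.13 -0.    0.96  0.39]
```

```bash
python3 -m creep '[{"translation":[-55,22,0],"angular":[0,0,0],"jaw":0.6},{"translation":[-110,45,10],"angular":[0,0,0],"jaw":0.6},{"translation":[-165,68,25],"angular":[0,0,0],"jaw":0.6},{"translation":[-220,91,45],"angular":[0,0,0],"jaw":0.6},{"translation":[-275,114,70],"angular":[0,0,0],"jaw":0.6},{"translation":[-330,137,95],"angular":[0,0,0],"jaw":0.6},{"translation":[-380,158,120],"angular":[0,0,0],"jaw":0.6},{"translation":[-387,160,150],"angular":[0,0,0],"jaw":0.6}]';python3 d.py [467.3,-309,18]
```

```text
t: 3.1
ee_pos: [470.1, -310.6, 72.2]
orientation: [2.388, 2.035, 0.001]
ft_force: [-0.4, 0.1, -0.6]
width: 53.0
grasp_force: 0.0
dt [ 1.2  -3.23 54.22] M [[0.158, 0.987, 0.003], [0.987, -0.158, -0.002], [-0.002, 0.003, -1.0]] yaw_y -9.11 q [-0.6   0.55  1.86 -0.    0.73 -0.45]
```

```bash
python3 -m creep '[{"translation":[1,-2,12],"angular":[0,0,0],"jaw":0.6},{"translation":[1,-2,26],"angular":[0,0,0],"jaw":0.6},{"translation":[1,-2,40],"angular":[0,0,0],"jaw":0.6},{"translation":[1,-2,50],"angular":[0,0,0],"jaw":0.6},{"translation":[1,-2,54],"angular":[0,0,0],"jaw":0.6},{"translation":[1,-2,54],"angular":[0,0,0],"jaw":0.3},{"translation":[1,-2,54],"angular":[0,0,0],"jaw":0},{"translation":[1,-2,54],"angular":[0,0,0],"jaw":0}]';python3 d.py [467.3,-309,18]
```

```text
t: 4.1
ee_pos: [467.0, -305.3, 19.1]
orientation: [2.387, 2.041, 0.0]
ft_force: [0.6, 0.1, -0.1]
width: 26.4
grasp_force: 0.0
dt [-3.57  0.9   1.06] M [[0.155, 0.988, 0.001], [0.988, -0.155, -0.0], [-0.0, 0.001, -1.0]] yaw_y -8.94 q [-0.6   0.63  1.88 -0.    0.63 -0.44]
```

```bash
python3 -m creep '[{"translation":[0,0,0],"angular":[0,0,0],"jaw":0},{"translation":[0,0,0],"angular":[0,0,0],"jaw":0},{"translation":[0,0,0],"angular":[0,0,0],"jaw":0},{"translation":[0,0,0],"angular":[0,0,0],"jaw":0},{"translation":[0,0,-10],"angular":[0,0,0],"jaw":0},{"translation":[0,0,-25],"angular":[0,0,0],"jaw":0},{"translation":[0,0,-40],"angular":[0,0,0],"jaw":0},{"translation":[0,0,-40],"angular":[0,0,0],"jaw":0}]';python3 d.py [467.3,-309,18]
```

```text
t: 5.1
ee_pos: [467.7, -305.8, 60.4]
orientation: [2.385, 2.04, 0.001]
ft_force: [0.1, 0.3, -0.8]
width: 18.2
grasp_force: 30.0
dt [-3.150e+00 -4.000e-02  4.245e+01] M [[0.155, 0.988, 0.003], [0.988, -0.155, -0.002], [-0.001, 0.003, -1.0]] yaw_y -8.94 q [-0.6   0.56  1.87  0.    0.71 -0.44]
```

```bash
python3 -m creep '[{"translation":[10,3,-30],"angular":[0,0,0],"jaw":0},{"translation":[50,14,-50],"angular":[0,0,-0.06],"jaw":0},{"translation":[100,28,-50],"angular":[0,0,-0.12],"jaw":0},{"translation":[150,42,-50],"angular":[0,0,-0.18],"jaw":0},{"translation":[200,56,-50],"angular":[0,0,-0.24],"jaw":0},{"translation":[245,68,-50],"angular":[0,0,-0.30],"jaw":0},{"translation":[266,73,-50],"angular":[0,0,-0.33],"jaw":0},{"translation":[266,73,-50],"angular":[0,0,-0.33],"jaw":0}]';python3 d.py [581.3,-54.6,90]
python3 - <<'E'
from h import *
t=avg("top",3);s=avg("side",3);cv2.imwrite("pics/t2.png",t);cv2.imwrite("pics/s2.png",s)
f=lambda a,x,y,w,h:cv2.resize(a[y:y+h,x:x+w],(400,400),interpolation=cv2.INTER_CUBIC)
cv2.imwrite("pics/m3.png",np.hstack([f(t,206,175,48,48),f(s,222,150,48,48)]))
E
```

```text
t: 6.1
ee_pos: [580.3, -52.8, 108.5]
orientation: [-2.018, -2.408, 0.0]
ft_force: [-0.6, -0.1, -1.5]
width: 17.8
grasp_force: 30.0
dt [-1.91  0.7  18.47] M [[-0.175, 0.985, -0.0], [0.985, 0.175, -0.0], [-0.0, -0.0, -1.0]] yaw_y 10.08 q [-0.11  0.51  1.8  -0.    0.83 -0.29]
```

View pics/m3.png

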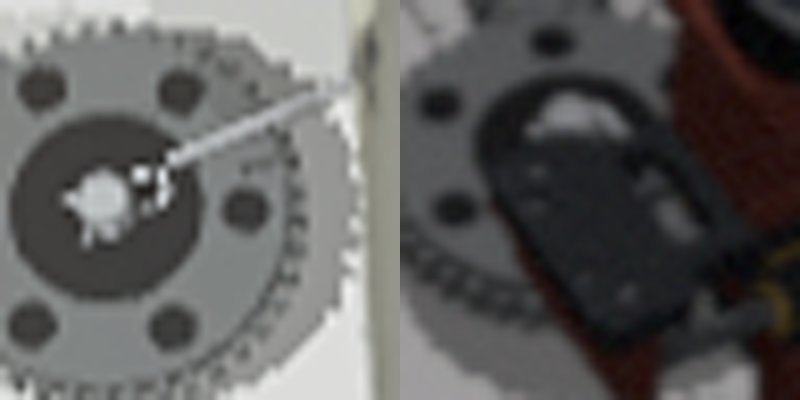

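The top view shows the shank's end at about full-image (226.6,194.2), just outside the loop. The side view is blocked by the gripper.

```bash
python3 - <<'E'
from h import *
a=cv2.imread("pics/t2.png");print(a[186:202,220:242].max(2))
for z in(116,120,123): print(ray("top",226.4,194.4,z).round(1),ray("top",226.0,194.4,z).round(1))
print([proj("top",(554.6-l*.985,60.2-l*.174,z)).round(1).tolist() for l in(-3,0,3) for z in(112,121)])
E
```

```text
[[131 131 131 133 124  59  60  61  62  58  98 120 118 119 119 105  96 128
  126 127 123 143]
 [131 133 131 126 127  74  59  60  59  77 123 119 118 118 118 118 103  98
  110 153 168 167]
 [101 110 115 127 122 114  94  77  75 117 133 126 117 117 115 109 112 151
  179 181 164 140]
 [ 64  71  81  97 106 135 127 117 115 133 131 129 122 112 134 177 181 186
  159 157 133 135]
 [ 62  62  62  61  74 105 123 134 132 131 128 119 151 178 189 182 162 145
   92 124 121 153]
 [ 64  65  64  63  62  65  84 119 129 121 154 182 190 173 163 132 110 118
  109  91  84 154]
 [ 63  65  64  64  63  60  54  95 177 183 181 171 161 129 121 123 124 127
  127  99  95 143]
 [ 64  64  63  63  61  60 174 176 191 169 155 125 123 129 130 131 131 125
  119 103 102 110]
 [ 62  60  57  55  65  62 166 162 122  98 130 130 130 130 125 109 109 103
  104 116  84  75]
 [ 56  67 202 188  91 190  79  75  56  87 133 131 130 131 127  89 116 115
  121 133 110 109]
 [121  87 179 163  77 227  74  61  59  73 134 132 131 132 134 119 134 133
  131 132 108 131]
 [183  93  57  50  48 170 134  61  60  58 122 132 133 122  98  99 104 121
  133 132 102 105]
 [200 119  54  52  78 217 120  62  61  59  99 135 122  86  57  58  64  83
  134 133 104  83]
 [193 122  68 126 106 182  63  60  62  59  89 135 113  58  59  61  59  56
  110 134 102 109]
 [164 116  81 115  87  61  60  62  63  59 103 135 100  59  61  60  60  56
  101 134 105 105]
 [122 117  71  59  61  62  63  62  63  59 112 135 118  65  58  58  58  63
  125 135  94  77]]
[552.6  62.2 116. ] [552.8  63.2 116. ]
[551.6  62.1 120. ] [551.8  63.  120. ]
[550.8  62.  123. ] [551.  63. 123.]
[[226.8, 192.8], [226.5, 191.9], [227.2, 193.9], [226.9, 193.0], [227.6, 195.0], [227.3, 194.1]]
```

```bash
python3 -m creep '[{"translation":[-2,0.5,5],"angular":[0,0,0],"jaw":0},{"translation":[-2,0.5,10],"angular":[0,0,0],"jaw":0},{"translation":[-2,0.5,15],"angular":[0,0,0],"jaw":0},{"translation":[-2,0.5,19],"angular":[0,0,0],"jaw":0},{"translation":[-2,0.5,20],"angular":[0,0,0],"jaw":0},{"translation":[-2,0.5,21],"angular":[0,0,0],"jaw":0},{"translation":[-2,0.5,22],"angular":[0,0,0],"jaw":0},{"translation":[-2,0.5,22],"angular":[0,0,0],"jaw":0}]';python3 d.py [581.3,-54.6,80]; python3 -c "from h import *;obs()"
```

```text
t: 7.4
ee_pos: [581.1, -55.6, 86.7]
orientation: [2.02, 2.406, 0.0]
ft_force: [0.8, 0.4, -1.0]
width: 17.7
grasp_force: 30.0
dt [0.93 0.41 6.71] M [[-0.173, 0.985, 0.0], [0.985, 0.173, -0.0], [-0.0, 0.0, -1.0]] yaw_y 9.97 q [-0.12  0.55  1.8  -0.    0.79 -0.29]
{'t': 7.4, 'ee_pos': [581.055, -55.592, 86.706], 'orientation': [2.02, 2.406, 0.0], 'ft_force': [0.819, 0.4, -0.953], 'moment': [-0.056, 0.022, -0.036], 'width': 17.702, 'grasp_force': 29.999}
```

```bash
python3 -m creep '[{"translation":[0,0,0.5],"angular":[0,0,0],"jaw":0},{"translation":[0,0,1],"angular":[0,0,0],"jaw":0},{"translation":[0,0,1.5],"angular":[0,0,0],"jaw":0},{"translation":[0,0,2],"angular":[0,0,0],"jaw":0},{"translation":[0,0,2.5],"angular":[0,0,0],"jaw":0},{"translation":[0,0,3],"angular":[0,0,0],"jaw":0},{"translation":[0,0,3],"angular":[0,0,0],"jaw":0},{"translation":[0,0,3],"angular":[0,0,0],"jaw":0}]'; python3 -c "from h import *;obs()"
```

```text
t: 8.4
ee_pos: [581.0, -55.6, 83.7]
orientation: [2.02, 2.406, -0.0]
ft_force: [0.6, -0.4, -0.9]
width: 17.2
grasp_force: 30.0
{'t': 8.4, 'ee_pos': [581.049, -55.614, 83.683], 'orientation': [2.02, 2.406, -0.0], 'ft_force': [0.614, -0.436, -0.898], 'moment': [-0.116, 0.062, 0.024], 'width': 17.241, 'grasp_force': 29.999}
```

```bash
python3 -m creep '[{"translation":[0,0,0.3],"angular":[0,0,0],"jaw":0},{"translation":[0,0,0.6],"angular":[0,0,0],"jaw":0},{"translation":[0,0,0.9],"angular":[0,0,0],"jaw":0},{"translation":[0,0,1.2],"angular":[0,0,0],"jaw":0},{"translation":[0,0,1.5],"angular":[0,0,0],"jaw":0},{"translation":[0,0,1.5],"angular":[0,0,0],"jaw":0},{"translation":[0,0,1.5],"angular":[0,0,0],"jaw":0},{"translation":[0,0,1.5],"angular":[0,0,0],"jaw":0}]'; python3 -c "from h import *;obs()"
```

```text
t: 9.4
ee_pos: [581.0, -55.6, 82.2]
orientation: [-2.02, -2.406, 0.0]
ft_force: [-0.0, -0.3, -0.9]
width: 17.8
grasp_force: 30.0
{'t': 9.4, 'ee_pos': [581.039, -55.596, 82.167], 'orientation': [-2.02, -2.406, 0.0], 'ft_force': [-0.003, -0.257, -0.875], 'moment': [-0.166, 0.055, -0.014], 'width': 17.85, 'grasp_force': 29.999}
```

```bash
python3 -m creep '[{"translation":[0,0,0.3],"angular":[0,0,0],"jaw":0},{"translation":[0,0,0.6],"angular":[0,0,0],"jaw":0},{"translation":[0,0,0.9],"angular":[0,0,0],"jaw":0},{"translation":[0,0,1.2],"angular":[0,0,0],"jaw":0},{"translation":[0,0,1.5],"angular":[0,0,0],"jaw":0},{"translation":[0,0,1.5],"angular":[0,0,0],"jaw":0},{"translation":[0,0,1.5],"angular":[0,0,0],"jaw":0},{"translation":[0,0,1.5],"angular":[0,0,0],"jaw":0}]'; python3 -c "from h import *;obs()"
```

```text
t: 10.4
ee_pos: [581.0, -55.6, 80.7]
orientation: [-2.02, -2.406, 0.0]
ft_force: [-0.3, -0.2, -1.4]
width: 17.8
grasp_force: 30.0
{'t': 10.4, 'ee_pos': [581.021, -55.641, 80.677], 'orientation': [-2.02, -2.406, 0.0], 'ft_force': [-0.271, -0.233, -1.405], 'moment': [-0.041, 0.022, 0.011], 'width': 17.814, 'grasp_force': 29.999}
```

```bash
python3 -m creep '[{"translation":[0,0,0.3],"angular":[0,0,0],"jaw":0},{"translation":[0,0,0.6],"angular":[0,0,0],"jaw":0},{"translation":[0,0,0.9],"angular":[0,0,0],"jaw":0},{"translation":[0,0,1.2],"angular":[0,0,0],"jaw":0},{"translation":[0,0,1.2],"angular":[0,0,0],"jaw":0},{"translation":[0,0,1.2],"angular":[0,0,0],"jaw":0},{"translation":[0,0,1.2],"angular":[0,0,0],"jaw":0},{"translation":[0,0,1.2],"angular":[0,0,0],"jaw":0}]'; python3 -c "from h import *;obs()"
```

```text
t: 11.4
ee_pos: [581.1, -55.6, 79.5]
orientation: [2.02, 2.406, 0.0]
ft_force: [-0.4, -0.8, -1.1]
width: 17.9
grasp_force: 30.0
{'t': 11.4, 'ee_pos': [581.063, -55.61, 79.484], 'orientation': [2.02, 2.406, 0.0], 'ft_force': [-0.411, -0.794, -1.083], 'moment': [-0.063, 0.031, -0.007], 'width': 17.895, 'grasp_force': 29.999}
```

```bash
python3 -m creep '[{"translation":[0,0,0.3],"angular":[0,0,0],"jaw":0},{"translation":[0,0,0.6],"angular":[0,0,0],"jaw":0},{"translation":[0,0,0.9],"angular":[0,0,0],"jaw":0},{"translation":[0,0,1.2],"angular":[0,0,0],"jaw":0},{"translation":[0,0,1.2],"angular":[0,0,0],"jaw":0},{"translation":[0,0,1.2],"angular":[0,0,0],"jaw":0},{"translation":[0,0,1.2],"angular":[0,0,0],"jaw":0},{"translation":[0,0,1.2],"angular":[0,0,0],"jaw":0}]'; python3 -c "from h import *;obs()"
```

```text
t: 12.4
ee_pos: [581.1, -55.6, 78.3]
orientation: [2.02, 2.406, 0.0]
ft_force: [-0.4, -1.7, -0.6]
width: 17.8
grasp_force: 30.0
{'t': 12.4, 'ee_pos': [581.066, -55.602, 78.298], 'orientation': [2.02, 2.406, 0.0], 'ft_force': [-0.414, -1.717, -0.63], 'moment': [0.021, 0.087, -0.004], 'width': 17.826, 'grasp_force': 29.999}
```

```bash
cat >> h.py <<'E'
def ft(n=3):
    r=[]
    for _ in range(n): ctrl.get_image("top");o=ctrl.get_obs();r.append(np.r_[o["ft_force"],o["moment"],o["ee_pos"]])
    print("FT",np.mean(r,0).round(2).tolist(),round(o["t"],2))
E
python3 -m creep '[{"translation":[0,0,0.3],"angular":[0,0,0],"jaw":0},{"translation":[0,0,0.6],"angular":[0,0,0],"jaw":0},{"translation":[0,0,0.8],"angular":[0,0,0],"jaw":0},{"translation":[0,0,0.8],"angular":[0,0,0],"jaw":0},{"translation":[0,0,0.8],"angular":[0,0,0],"jaw":0},{"translation":[0,0,0.8],"angular":[0,0,0],"jaw":0},{"translation":[0,0,0.8],"angular":[0,0,0],"jaw":0},{"translation":[0,0,0.8],"angular":[0,0,0],"jaw":0}]'; python3 -c "from h import *;obs();ft()"
```

```text
t: 13.4
ee_pos: [581.1, -55.6, 77.5]
orientation: [2.02, 2.406, 0.0]
ft_force: [0.2, 0.2, 1.3]
width: 17.7
grasp_force: 30.0
{'t': 13.4, 'ee_pos': [581.1, -55.602, 77.533], 'orientation': [2.02, 2.406, 0.0], 'ft_force': [0.193, 0.226, 1.292], 'moment': [0.183, 0.102, 0.044], 'width': 17.733, 'grasp_force': 30.0}
FT [0.34, -0.66, 1.87, 0.16, 0.08, 0.01, 581.06, -55.63, 77.5] 13.55
```

Contact with the wheel is at TCP z ≈ 78.2. I'll lift, advance over the loop and check.

```bash
python3 -m creep '[{"translation":[0,0,-4],"angular":[0,0,0],"jaw":0},{"translation":[0,0,-8],"angular":[0,0,0],"jaw":0},{"translation":[2,0.1,-8],"angular":[0,0,0],"jaw":0},{"translation":[5,0.2,-8],"angular":[0,0,0],"jaw":0},{"translation":[8,0.3,-8],"angular":[0,0,0],"jaw":0},{"translation":[11,0.4,-8],"angular":[0,0,0],"jaw":0},{"translation":[13.8,0.5,-8],"angular":[0,0,0],"jaw":0},{"translation":[13.8,0.5,-8],"angular":[0,0,0],"jaw":0}]'; python3 - <<'E'
from h import *
obs();ft()
t=avg("top",3);a=t[182:206,206:238];cv2.imwrite("pics/m4.png",cv2.resize(a,(800,600),interpolation=cv2.INTER_CUBIC))
E
```

```text
t: 14.55
ee_pos: [579.1, -41.7, 85.4]
orientation: [-2.02, -2.406, 0.0]
ft_force: [0.2, 0.5, -1.0]
width: 17.7
grasp_force: 30.0
{'t': 14.55, 'ee_pos': [579.078, -41.689, 85.438], 'orientation': [-2.02, -2.406, 0.0], 'ft_force': [0.171, 0.495, -0.993], 'moment': [-0.065, 0.059, -0.012], 'width': 17.712, 'grasp_force': 29.999}
FT [-0.02, -0.38, -0.66, -0.07, 0.03, -0.02, 579.16, -41.91, 85.48] 14.7
```

View pics/m4.png

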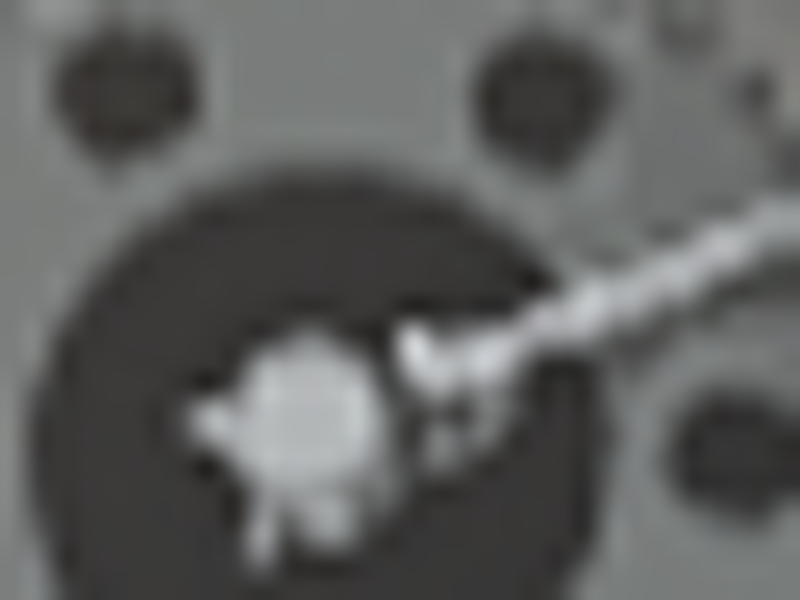

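The hook's end is at crop (435,370), where the loop's middle is expected (438,369). I'll descend gently.

```bash
python3 -m creep '[{"translation":[0,0,0.8],"angular":[0,0,0],"jaw":0},{"translation":[0,0,1.6],"angular":[0,0,0],"jaw":0},{"translation":[0,0,2.4],"angular":[0,0,0],"jaw":0},{"translation":[0,0,3.2],"angular":[0,0,0],"jaw":0},{"translation":[0,0,4],"angular":[0,0,0],"jaw":0},{"translation":[0,0,4.7],"angular":[0,0,0],"jaw":0},{"translation":[0,0,5.2],"angular":[0,0,0],"jaw":0},{"translation":[0,0,5.2],"angular":[0,0,0],"jaw":0}]'; python3 -c "from h import *;ft()"
```

```text
t: 15.85
ee_pos: [579.2, -41.9, 80.3]
orientation: [-2.02, -2.406, 0.0]
ft_force: [0.1, 0.7, -0.8]
width: 17.7
grasp_force: 30.0
FT [0.44, 0.35, -0.6, -0.04, 0.03, 0.01, 579.17, -41.92, 80.29] 16.0
```

```bash
python3 -m creep '[{"translation":[0,0,0.4],"angular":[0,0,0],"jaw":0},{"translation":[0,0,0.8],"angular":[0,0,0],"jaw":0},{"translation":[0,0,1.2],"angular":[0,0,0],"jaw":0},{"translation":[0,0,1.6],"angular":[0,0,0],"jaw":0},{"translation":[0,0,2],"angular":[0,0,0],"jaw":0},{"translation":[0,0,2.2],"angular":[0,0,0],"jaw":0},{"translation":[0,0,2.2],"angular":[0,0,0],"jaw":0},{"translation":[0,0,2.2],"angular":[0,0,0],"jaw":0}]'; python3 -c "from h import *;ft()"
```

```text
t: 17.0
ee_pos: [579.2, -41.9, 78.1]
orientation: [2.02, 2.406, 0.0]
ft_force: [-0.4, -0.4, 0.6]
width: 17.6
grasp_force: 30.0
FT [0.44, 0.2, 0.29, 0.1, 0.05, -0.02, 579.2, -41.95, 78.14] 17.15
```

```bash
python3 -m creep '[{"translation":[-0.5,0,0.2],"angular":[0,0,0],"jaw":0},{"translation":[-1,0,0.2],"angular":[0,0,0],"jaw":0},{"translation":[-1.5,0,0.2],"angular":[0,0,0],"jaw":0},{"translation":[-2,0,0.2],"angular":[0,0,0],"jaw":0},{"translation":[-2.5,0,0.2],"angular":[0,0,0],"jaw":0},{"translation":[-3,0,0.2],"angular":[0,0,0],"jaw":0},{"translation":[-3,0,0.2],"angular":[0,0,0],"jaw":0},{"translation":[-3,0,0.2],"angular":[0,0,0],"jaw":0}]'; python3 -c "from h import *;ft()"
```

```text
t: 18.15
ee_pos: [579.7, -45.0, 77.9]
orientation: [2.02, 2.406, -0.0]
ft_force: [0.1, 0.7, 0.9]
width: 17.6
grasp_force: 30.0
FT [-0.04, -0.36, 0.91, 0.17, 0.1, 0.02, 579.71, -44.97, 77.91] 18.3
```

```bash
python3 -m creep '[{"translation":[-0.4,0,0],"angular":[0,0,0],"jaw":0},{"translation":[-0.8,0,0],"angular":[0,0,0],"jaw":0},{"translation":[-1.2,0,0],"angular":[0,0,0],"jaw":0},{"translation":[-1.6,0,0],"angular":[0,0,0],"jaw":0},{"translation":[-2,0,0],"angular":[0,0,0],"jaw":0},{"translation":[-2,0,0],"angular":[0,0,0],"jaw":0},{"translation":[-2,0,0],"angular":[0,0,0],"jaw":0},{"translation":[-2,0,0],"angular":[0,0,0],"jaw":0}]'; python3 -c "from h import *;ft()"
```

```text
t: 19.3
ee_pos: [579.9, -46.7, 77.8]
orientation: [-2.02, -2.406, -0.0]
ft_force: [0.1, 3.4, 1.8]
width: 17.7
grasp_force: 30.0
FT [-1.06, 4.35, 0.22, 0.9, 0.2, -0.07, 579.93, -46.73, 77.86] 19.45
```

Caught, with about 4 N of pull. I'll keep pulling slowly.

```bash
python3 -m creep '[{"translation":[-0.4,0,0],"angular":[0,0,0],"jaw":0},{"translation":[-0.8,0,0],"angular":[0,0,0],"jaw":0},{"translation":[-1.2,0,0],"angular":[0,0,0],"jaw":0},{"translation":[-1.6,0,0],"angular":[0,0,0],"jaw":0},{"translation":[-2,0,0],"angular":[0,0,0],"jaw":0},{"translation":[-2,0,0],"angular":[0,0,0],"jaw":0},{"translation":[-2,0,0],"angular":[0,0,0],"jaw":0},{"translation":[-2,0,0],"angular":[0,0,0],"jaw":0}]'; python3 -c "from h import *;ft()"
```

```text
t: 20.45
ee_pos: [579.9, -47.8, 77.7]
orientation: [-2.02, -2.404, -0.001]
ft_force: [-1.3, 9.4, 1.4]
width: 17.8
grasp_force: 30.0
FT [-1.45, 9.21, 0.24, 1.79, 0.27, -0.16, 579.91, -47.76, 77.66] 20.6
```

```bash
python3 -m creep '[{"translation":[-0.3,0,0],"angular":[0,0,0],"jaw":0},{"translation":[-0.6,0,0],"angular":[0,0,0],"jaw":0},{"translation":[-0.9,0,0],"angular":[0,0,0],"jaw":0},{"translation":[-1.2,0,0],"angular":[0,0,0],"jaw":0},{"translation":[-1.5,0,0],"angular":[0,0,0],"jaw":0},{"translation":[-1.8,0,0],"angular":[0,0,0],"jaw":0},{"translation":[-2,0,0],"angular":[0,0,0],"jaw":0},{"translation":[-2,0,0],"angular":[0,0,0],"jaw":0}]'; python3 -c "from h import *;ft(2)"
```

```text
t: 21.6
ee_pos: [580.0, -49.2, 77.6]
orientation: [-2.019, -2.403, -0.001]
ft_force: [-1.6, 12.3, 0.7]
width: 17.7
grasp_force: 30.0
FT [-0.92, 11.53, 0.45, 2.23, 0.29, -0.14, 579.98, -49.26, 77.56] 21.7
```

```bash
python3 -m creep '[{"translation":[-0.3,0,0],"angular":[0,0,0],"jaw":0},{"translation":[-0.6,0,0],"angular":[0,0,0],"jaw":0},{"translation":[-0.9,0,0],"angular":[0,0,0],"jaw":0},{"translation":[-1.2,0,0],"angular":[0,0,0],"jaw":0},{"translation":[-1.5,0,0],"angular":[0,0,0],"jaw":0},{"translation":[-1.8,0,0],"angular":[0,0,0],"jaw":0},{"translation":[-2,0,0],"angular":[0,0,0],"jaw":0},{"translation":[-2,0,0],"angular":[0,0,0],"jaw":0}]'; python3 -c "from h import *;ft(2)"
```

```text
t: 22.7
ee_pos: [581.3, -53.3, 78.0]
orientation: [2.019, 2.406, -0.0]
ft_force: [0.1, 0.2, 1.3]
width: 18.0
grasp_force: 30.0
FT [0.22, 0.09, 1.22, 0.16, 0.11, 0.03, 581.23, -53.27, 77.97] 22.8
```

```bash
python3 - <<'E'
from h import *
t=avg("top",2);a=t[178:214,196:244];cv2.imwrite("pics/m5.png",cv2.resize(a,(800,600),interpolation=cv2.INTER_CUBIC))
E
```

```text
(no output)
```

View pics/m5.png

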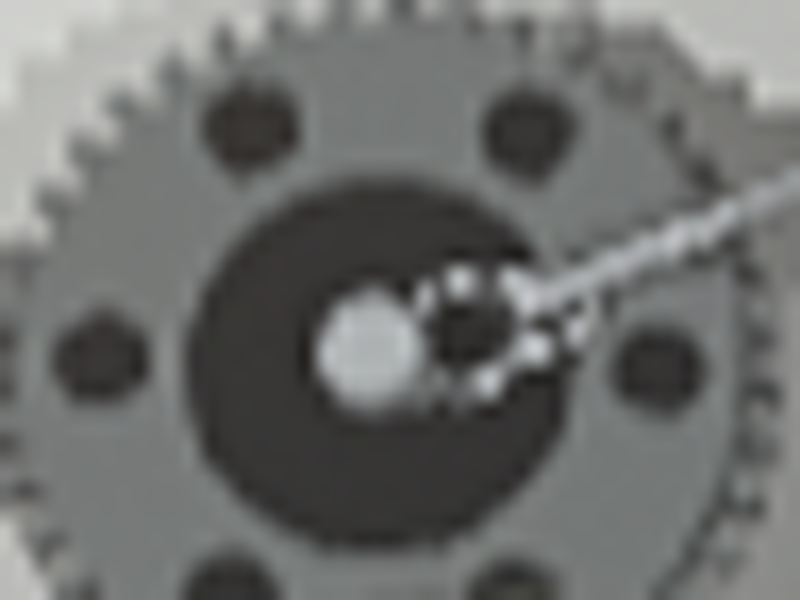

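The clip is out: its ring is at crop (465,330), beside the spindle head (372,350), and the hook is still in the loop. I'll drag it further along the wheel.

```bash
python3 -m creep '[{"translation":[-2,0,-0.2],"angular":[0,0,0],"jaw":0},{"translation":[-4.5,0,-0.2],"angular":[0,0,0],"jaw":0},{"translation":[-7,0,-0.2],"angular":[0,0,0],"jaw":0},{"translation":[-9.5,0,-0.2],"angular":[0,0,0],"jaw":0},{"translation":[-12,0,-0.2],"angular":[0,0,0],"jaw":0},{"translation":[-14.5,0,-0.2],"angular":[0,0,0],"jaw":0},{"translation":[-17,0,-0.2],"angular":[0,0,0],"jaw":0},{"translation":[-19,0,-0.2],"angular":[0,0,0],"jaw":0}]'; python3 - <<'E'
from h import *
ft(2)
t=avg("top",2);a=t[178:214,196:244];cv2.imwrite("pics/m6.png",cv2.resize(a,(800,600),interpolation=cv2.INTER_CUBIC))
E
```

```text
t: 23.9
ee_pos: [584.3, -71.7, 78.1]
orientation: [2.02, 2.406, -0.0]
ft_force: [-0.8, 1.5, 0.6]
width: 18.0
grasp_force: 30.0
FT [-0.01, -0.46, 0.24, 0.0, 0.06, 0.02, 584.51, -71.9, 78.13] 24.0
```

View pics/m6.png

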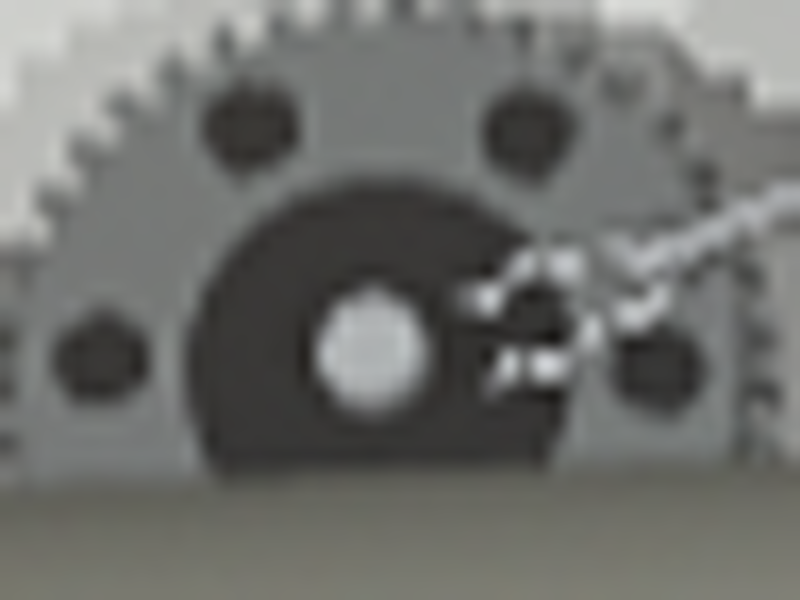

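The clip's ring is now about 26 mm from the spindle. I'll relax the hook, lift it straight out, and return to the board.

```bash
python3 -m creep '[{"translation":[1,0,0],"angular":[0,0,0],"jaw":0},{"translation":[2,0,0],"angular":[0,0,0],"jaw":0},{"translation":[2,0,-1],"angular":[0,0,0],"jaw":0},{"translation":[2,0,-3],"angular":[0,0,0],"jaw":0},{"translation":[2,0,-6],"angular":[0,0,0],"jaw":0},{"translation":[2,0,-12],"angular":[0,0,0],"jaw":0},{"translation":[2,0,-22],"angular":[0,0,0],"jaw":0},{"translation":[2,0,-34],"angular":[0,0,0],"jaw":0}]'; python3 d.py [467,-305.5,60]
```

```text
t: 25.1
ee_pos: [584.0, -69.5, 112.9]
orientation: [2.02, 2.406, 0.0]
ft_force: [-0.1, 0.8, -1.4]
width: 17.7
grasp_force: 30.0
dt [-212.14 -156.1    52.92] M [[-0.173, 0.985, 0.0], [0.985, 0.173, -0.0], [-0.0, 0.0, -1.0]] yaw_y 9.97 q [-0.14  0.51  1.78 -0.    0.84 -0.31]
```

```bash
python3 -m creep '[{"translation":[-30,-22,0],"angular":[0,0,0],"jaw":0},{"translation":[-60,-44,0],"angular":[0,0,0.05],"jaw":0},{"translation":[-95,-70,0],"angular":[0,0,0.11],"jaw":0},{"translation":[-130,-96,0],"angular":[0,0,0.17],"jaw":0},{"translation":[-165,-122,10],"angular":[0,0,0.23],"jaw":0},{"translation":[-195,-144,25],"angular":[0,0,0.29],"jaw":0},{"translation":[-212,-156,40],"angular":[0,0,0.33],"jaw":0},{"translation":[-212,-156,52],"angular":[0,0,0.33],"jaw":0}]'; python3 d.py [467,-305.5,20.5]
python3 - <<'E'
from h import *
t=avg("top",2);f=lambda a:cv2.resize(a,(400,300),interpolation=cv2.INTER_CUBIC)
cv2.imwrite("pics/m7.png",np.hstack([f(t[178:214,196:244]),f(t[120:270,270:470])]))
E
```

```text
t: 26.1
ee_pos: [466.8, -306.2, 59.7]
orientation: [2.39, 2.039, 0.0]
ft_force: [0.1, 0.2, -1.4]
width: 17.9
grasp_force: 30.0
dt [ 0.76  0.09 39.15] M [[0.157, 0.988, 0.0], [0.988, -0.157, -0.0], [-0.0, 0.0, -1.0]] yaw_y -9.05 q [-0.6   0.56  1.87  0.    0.71 -0.44]
```

View pics/m7.png

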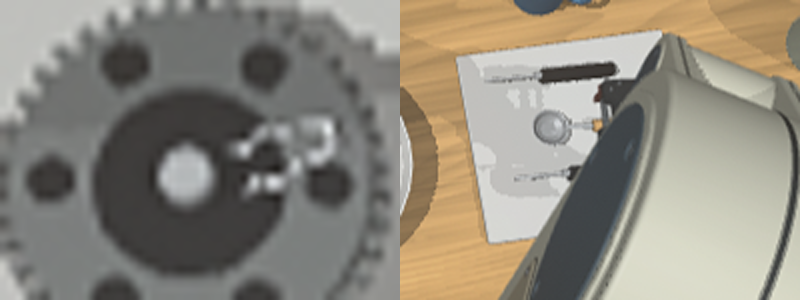

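The clip lies clear of the spindle on the wheel (crop (270,165), head at (187,175)), and the pick is over its old place on the board. Now lowering.

```bash
python3 -m creep '[{"translation":[0,0,8],"angular":[0,0,0],"jaw":0},{"translation":[0,0,18],"angular":[0,0,0],"jaw":0},{"translation":[0,0,27],"angular":[0,0,0],"jaw":0},{"translation":[0,0,33],"angular":[0,0,0],"jaw":0},{"translation":[0,0,36],"angular":[0,0,0],"jaw":0},{"translation":[0,0,38],"angular":[0,0,0],"jaw":0},{"translation":[0,0,39],"angular":[0,0,0],"jaw":0},{"translation":[0,0,39],"angular":[0,0,0],"jaw":0}]'; python3 -c "from h import *;ft(2)"
```

```text
t: 27.2
ee_pos: [467.1, -305.4, 21.2]
orientation: [2.388, 2.041, 0.0]
ft_force: [-0.5, -0.1, -0.9]
width: 17.8
grasp_force: 30.0
FT [0.4, -0.37, -0.67, -0.09, 0.08, 0.02, 467.13, -305.42, 21.25] 27.3
```

```bash
python3 -m creep '[{"translation":[0,0,0.4],"angular":[0,0,0],"jaw":0},{"translation":[0,0,0.8],"angular":[0,0,0],"jaw":0},{"translation":[0,0,1.2],"angular":[0,0,0],"jaw":0},{"translation":[0,0,1.4],"angular":[0,0,0],"jaw":0},{"translation":[0,0,1.4],"angular":[0,0,0],"jaw":0},{"translation":[0,0,1.4],"angular":[0,0,0],"jaw":0},{"translation":[0,0,1.4],"angular":[0,0,0],"jaw":0},{"translation":[0,0,1.4],"angular":[0,0,0],"jaw":0}]'; python3 -c "from h import *;ft(2)"
```

```text
t: 28.3
ee_pos: [467.0, -305.3, 19.7]
orientation: [-2.388, -2.042, 0.0]
ft_force: [0.8, -0.5, -1.4]
width: 17.8
grasp_force: 30.0
FT [0.05, -0.18, -0.67, -0.06, 0.04, -0.05, 467.04, -305.33, 19.67] 28.4
```

```bash
python3 -m creep '[{"translation":[0,0,0.3],"angular":[0,0,0],"jaw":0},{"translation":[0,0,0.6],"angular":[0,0,0],"jaw":0},{"translation":[0,0,0.6],"angular":[0,0,0],"jaw":0},{"translation":[0,0,0.6],"angular":[0,0,0],"jaw":0.3},{"translation":[0,0,0.6],"angular":[0,0,0],"jaw":0.5},{"translation":[0,0,0.6],"angular":[0,0,0],"jaw":0.6},{"translation":[0,0,0.6],"angular":[0,0,0],"jaw":0.6},{"translation":[0,0,0.6],"angular":[0,0,0],"jaw":0.6}]'; python3 -m creep '[{"translation":[0,0,-5],"angular":[0,0,0],"jaw":0.6},{"translation":[0,0,-15],"angular":[0,0,0],"jaw":0.6},{"translation":[0,0,-35],"angular":[0,0,0],"jaw":0.6},{"translation":[0,0,-60],"angular":[0,0,0],"jaw":0.6},{"translation":[0,-20,-90],"angular":[0,0,0],"jaw":0.6},{"translation":[0,-60,-120],"angular":[0,0,0],"jaw":0.6},{"translation":[0,-100,-140],"angular":[0,0,0],"jaw":0.6},{"translation":[0,-100,-140],"angular":[0,0,0],"jaw":0.6}]'; python3 - <<'E'
from h import *
obs()
f=lambda a:cv2.resize(a,(400,400),interpolation=cv2.INTER_CUBIC)
cv2.imwrite("pics/m8.png",np.hstack([f(avg("top",2)[110:310,220:420]),f(avg("side",2)[100:380,140:420])]))
E
```

```text
t: 29.4
ee_pos: [467.1, -305.3, 19.1]
orientation: [2.388, 2.042, 0.0]
ft_force: [-1.0, -0.2, -1.6]
width: 52.3
grasp_force: 0.0
t: 30.4
ee_pos: [366.8, -289.6, 161.0]
orientation: [2.388, 2.038, 0.0]
ft_force: [0.4, 0.2, -0.6]
width: 52.9
grasp_force: 0.0
{'t': 30.4, 'ee_pos': [366.834, -289.619, 160.968], 'orientation': [2.388, 2.038, 0.0], 'ft_force': [0.447, 0.173, -0.561], 'moment': [-0.06, 0.048, 0.016], 'width': 52.926, 'grasp_force': 0.0}
```

View pics/m8.png

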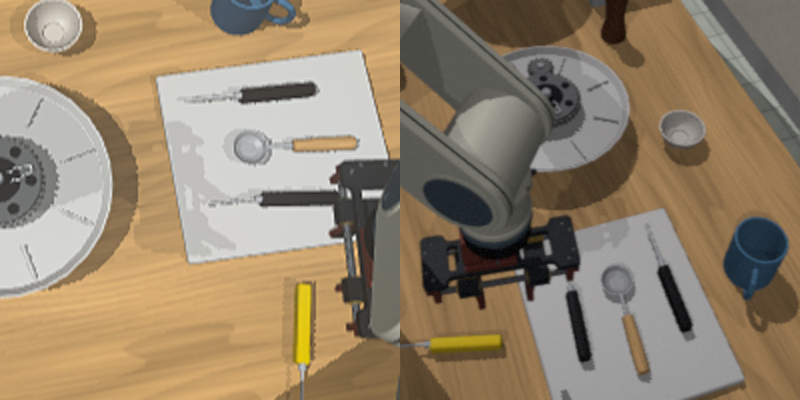

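The pick lies on the board at crop (300,198) and (578,325), the clip lies on the wheel, and the gripper is clear of everything.

```bash
python3 -c "from workcell import ctrl;print(ctrl.close_job())"
```

```text
the job is handed in; nothing more can be done
None
```

The clip is out of its groove and lies on the drive wheel about 26 mm from the spindle, the hooked pick is back on the chopping board, and the job was handed in at about 31 s; the judge returned no verdict.

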